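Load the slide scanner

ROBOT

A 6-joint arm with a two-finger parallel gripper is mounted at the origin on the work surface. World frame = base frame: x ahead of the robot, y to its left, z up, the work surface at z = 0. Lengths are in mm, angles in rad, forces in N, time in s.
With the tool pointing down it reaches from about 350 to 875 mm from the base axis. Payload 4.2 kg.
Tool frame: the origin (TCP) lies between the finger pads; the fingertips stand 11 mm ahead of it and the grasp point (between the pads) lies 8 mm behind it; z points along the fingers, x is the direction in which the jaws open and shut, and the axes are right-handed (so a half turn about z gives the same grasp; the last joint's range is limited). The gripper opens to 85 mm and grips with 20 to 120 N. Pads are 22 mm wide; open, the fingers measure 114 mm over their backs; the gripper's body (76 mm by 85 mm) begins 54 mm behind the grasp point. The pads swing forward as they close: fully open they stand 13 mm farther back than shut.
Start: joints at [1.593, 0.385, 0.008, 0, -1.194, -0.259], TCP at [146.589, 607.545, 242.312] pointing down, gripper open.
Joint ranges: [-3.14, 3.14], [-1.21, 2.06], [-1.07, 1.41], [-3.16, 2.05], [-2.99, -0.16], [-3.1, 3.1]. Speed limits (rad/s): [2.79, 2.79, 3.14, 3.14, 3.14, 3.14].

INTERFACE

Orientations are given as a rotation vector (axis times angle).
In Python, from cell import goto, move_linear, set_joints, let_go, grab, dwell, ik, get_obs, snapshot, get_calibration, IKError, sign_off, spot_in, masks_of, landmark_of gives the robot as it stands. The module is installed in compiled form; this text tells all that it offers. Calls block until the motion is done:
- goto(position, orientation): joint-space move of the TCP to a pose.
- move_linear(position, v=150, attitude=None, until_force=None): straight line of the TCP; attitude=None keeps the orientation; v is the mean speed in mm/s. With until_force (N) it stops when the force on the tool has changed by that much, and returns True; else False.
- set_joints(angles): joint-space move.
- let_go() and grab(newtons=None): open the fingers fully, or close them until they stop; newtons is the grip in N (None keeps the last).
- dwell(seconds).
- ik(position, orientation): joint angles nearest the present ones, or None.
- get_obs(): the state.
- snapshot(name): name is "scene" or "top"; returns the picture (480x640x3 uint8, blue, green, red); there is no depth.
- get_calibration(name): a dict with "fov_y" (degrees; the focal length in pixels is half the picture's height over the tangent of half this angle, whatever the lens; pixels are square), "cx", "cy" (the principal point, pixels), "R" (3x3) and "t" (3): a world point X has camera coordinates R X + t. Camera axes: x right, y down, z forward; pixel columns grow to the right and rows downward; lengths in mm; the calibration is good to about 2 mm. A picture is of the moment at which its call begins. get_calibration takes no time and is no camera call.
A pose or a line that the arm cannot do raises IKError and nothing moves.
- sign_off(): hands the job in, once; it reports no verdict.
Trained networks look in the newest picture that a camera, given by its name, has taken for a name from the list of things; names that differ only in an ending like _2 or _b are one class to them, and where a whole thing is asked for, a point or a joint stands for the part that bears it (a point fixed in the world has none). Each returns a list of dicts, best first, with "confidence" (0 to 1); they miss things now and then, are a little off and sometimes report something else, mostly with a low value. They report only what shows in the picture. A call takes as long as a camera call. They do not tell look-alikes from the thing itself.
- spot_in(camera, target): "uv" ([column, row] in pixels, amid what is visible of it).
- masks_of(camera, target): "region" (480x640 bool, what is visible of it) and "uv" ([column, row] in pixels, amid what is visible of it).
- landmark_of(camera, target): "uv" ([column, row] in pixels: a listed point, or the origin of a listed thing).
The state is a dict: "time": time; "joints": joint angles; "qvel": joint speeds; "joint_efforts": joint torques, N m; "eef_pos": TCP position; "tcp_rot": TCP orientation; "wrist_force": force on the tool from outside, world axes, zero at the start; "ft_torque": the same for the moment, N m; "gripper_width": finger opening in mm.
Only numpy, scipy, OpenCV 4.12 (cv2) and the standard library are available. Lean on these libraries where they do the work, as an engineer would, in place of code of your own. Each camera call takes 0.05 s, during which the arm holds its last target. There are 200 camera calls.

TASK

Load the long three-slide carrier into the slide scanner: first lift the loose dust cover off its two pins and lay it flat, handle up, on the dark bench mat, then set the carrier down in the scanner's open bay and slide it, nose first and kept level, under the overhanging head until it is fully home against the stop. Leave the short carrier and everything else on the bench where it is.

Things in the scene. Friction and masses are not known exactly. Their poses are not given: they have to be found in the camera images.
- scanner: Slide scanner, fixed, white and grey, 176 mm wide. Origin on the bench under the middle of the slot mouth; x points horizontally into the slot, y left, z up. A bed 30 mm above the bench runs from x = -170 to 70 mm. The head overhangs it from x = 0 to 95: underside 46 mm, top 100 mm above the bench. Behind, to x = 170, a box 130 mm high.
- mouth (a point): Middle of the slot mouth at bed height (30 mm above the bench), axes as the scanner. The slot behind it is 88 mm wide and 16 mm high.
- stop (a point): Middle of the fixed stop that closes the slot, at bed height, 70 mm inside the mouth; the nose rests against it when home.
- bay (a point): Middle of the open loading bay on the bed, 86 mm outside the mouth, axes as the scanner. Guide rails 14 mm high flank it from 165 to 6 mm outside the mouth; their inner faces converge from about 58 to 44 mm either side of the centre line. On each rail a 6 mm pin, 8 mm high, stands 63 mm beside this point.
- cover: Loose dust cover: grey plate 148 (x) x 150 (y) x 5 mm, 0.2 kg, with 9 mm holes at y = +63 and -63 mm over the scanner's pins. It starts on the rails, underside 44 mm above the bench, and lifts straight up. Origin at the centre of the underside, z up. Black upright fin in its middle: 50 mm along x, 12 mm thick along y, 5 to 45 mm above the underside.
- cover_grip (a point): Good grasp point in the cover's fin, 33 mm above the cover's underside; pinch across y.
- carrier: Long slide carrier, loose: bare metal plate 150 (x) x 84 (y) x 8 mm with three glass slides, about 0.18 kg. Origin at the centre of the underside, x towards the nose, z up. Upright tab near the other end, 45 mm behind the origin: 30 mm along x, 10 mm thick along y, 8 to 58 mm above the underside. Home, its origin is 5 mm and its tab 50 mm outside the mouth.
- carrier_tab (a point): Good grasp point in the long carrier's tab: 45 mm behind the carrier's origin and 44 mm above its underside; pinch across the carrier's y. The carrier is nose-heavy here (light, but grip it firmly).
- mat: Dark rubber bench mat, fixed, 200 (x) x 170 (y) x 3 mm, empty. Origin at the centre of its underside.
- short_carrier: Bystander: short slide carrier of the same make, 88 x 84 x 8 mm with one slide and the same tab; it and the long one may lie in either place. Origin at the centre of the underside, x towards its nose.
- well_plate: Bystander: well plate 85 x 127 x 15 mm. Origin at the centre of the underside.
- tip_box: Bystander: pipette tip box about 96 x 132 mm, 72 mm high, lid standing open at +x, 115 mm high. Origin at the centre of the underside.
- pen: Bystander: black marker pen, 140 mm long (x), 15 mm thick. Origin at the middle, on the bench.
- bottle: Bystander: amber bottle, 44 mm across, 85 mm high. Origin at the centre of the underside.
- beaker: Bystander: clear beaker, 84 mm across, 110 mm high. Origin at the centre of the underside.
- tube_rack: Bystander: blue tube rack 60 x 160 mm, 57 mm high with its tubes. Origin at the centre of the underside.
Things that resemble listed ones, but are neither listed nor needed, are in the scene too. What is shaped like the carrier but orange or yellow is not meant.

How it is judged (in metres and radians):
On the way, in this order (a step that is already met when the one before it is completed fails the run):
1. the cover lies flat on the mat, let go (x of cover in the frame of mat between -0.06 and 0.06 m and y of cover in the frame of mat between -0.06 and 0.06 m and height (world z) of cover below 0.007 m and angle between cover's own z axis and vertical below 0.06 rad and contact force between cover and the fingers below 0.1 N and linear speed of cover below 0.02 m/s), for 0.2 s.
2. the carrier's nose is under the head, between the guides (x of carrier in the frame of scanner between -0.06 and 0 m and y of carrier in the frame of scanner between -0.006 and 0.006 m and z of carrier in the frame of scanner below 0.04 m), for 0.1 s.
At the end, for the whole second after the job is handed in: The long carrier rests flat on the scanner's bed under the head, nose within 4.5 mm of the stop, within 4 mm of the centre line and 0.05 rad of its direction; the cover lies flat, handle up, on the mat, its centre within 60 mm of the mat's centre along each of its sides; both are at rest (x of carrier in the frame of scanner between -0.0095 and 0 m and y of carrier in the frame of scanner between -0.004 and 0.004 m and z of carrier in the frame of scanner below 0.034 m and angle between carrier's own z axis and vertical below 0.05 rad and angle between the x axis of carrier and the x axis of scanner, either way round below 0.05 rad and x of cover in the frame of mat between -0.06 and 0.06 m and y of cover in the frame of mat between -0.06 and 0.06 m and height (world z) of cover below 0.007 m and angle between cover's own z axis and vertical below 0.06 rad and linear speed of each of carrier, cover below 0.01 m/s); the robot touches nothing.
It fails at once if the short carrier is pushed more than 20 mm (distance of short_carrier from where it was at the start of the episode above 0.02 m).
It fails at once if another bystander is pushed more than 20 mm (distance of any of well_plate, tip_box, pen, bottle, beaker, tube_rack from where it was at the start of the episode above 0.02 m).
It fails at once if the carrier is tipped more than 0.5 rad (angle between carrier's own z axis and vertical above 0.5 rad).
It also fails if it takes over 64 s, if anything falls off the work surface, if the arm or the gripper's body presses on something with over 40 N, if the wrist force passes 120 N, or if a joint passes its speed limit or range.

## Working session

There is one attempt and no reset: what is moved stays moved. The work goes in short steps, each a Python script; the robot and the scene stay as the last script left them, time stands still between calls to the robot, and variables do not carry over. Pictures are saved under pics/ and viewed, on a budget of 10 in all, crops included, one or two more only if the job needs it, and the job is handed in when it is done.

```bash
ls; mkdir -p pics; cat > h.py <<'E'
import numpy as np, cv2
from cell import *
def proj(n,X):
    c=get_calibration(n); f=240/np.tan(np.radians(c["fov_y"])/2)
    p=np.array(c["R"])@np.array(X,float)+np.array(c["t"]).ravel()
    return np.array([c["cx"]+f*p[0]/p[2], c["cy"]+f*p[1]/p[2]])
def back(n,uv,z):
    c=get_calibration(n); f=240/np.tan(np.radians(c["fov_y"])/2)
    R=np.array(c["R"]); t=np.array(c["t"]).ravel()
    d=R.T@np.array([(uv[0]-c["cx"])/f,(uv[1]-c["cy"])/f,1]); o=-R.T@t
    return o+d*(z-o[2])/d[2]
E
python3 - <<'E'
from h import *
for n in("scene","top"):
    c=get_calibration(n); print(n,c["fov_y"],c["cx"],c["cy"],-np.array(c["R"]).T@np.array(c["t"]).ravel())
    im=snapshot(n); cv2.imwrite(f"pics/{n}0.png",im)
    for t,z in [("mouth",30),("stop",30),("bay",30),("cover",44),("cover_grip",77),("carrier",0),("carrier_tab",44),("short_carrier",0),("mat",0),("scanner",0),("pen",0),("bottle",0),("beaker",0),("tube_rack",0),("tip_box",0),("well_plate",0)]:
        for d in landmark_of(n,t)[:3]:
            print(t,np.round(d["uv"]),round(d["confidence"],2),np.round(back(n,d["uv"],z)[:2]))
print(get_obs())
E
```

```text
pics
scene 55.45140233157334 315.48836783213267 241.53047072600927 [1405.13270986  164.10733432  758.46382305]
mouth [435. 264.] 0.97 [479. 268.]
stop [431. 269.] 0.57 [504. 259.]
bay [365. 345.] 0.67 [782. 135.]
cover [400. 251.] 0.88 [469. 176.]
cover_grip [401. 239.] 0.74 [464. 176.]
cover_grip [401. 251.] 0.54 [511. 180.]
cover_grip [287. 332.] 0.52 [827. -16.]
carrier [159. 226.] 0.9 [ 469. -499.]
carrier [204. 267.] 0.7 [ 603. -301.]
carrier [118. 268.] 0.56 [ 661. -511.]
carrier_tab [192. 248.] 0.94 [ 589. -336.]
carrier_tab [158. 201.] 0.71 [ 411. -525.]
carrier_tab [285. 332.] 0.63 [800. -29.]
short_carrier [237. 230.] 0.88 [ 432. -278.]
short_carrier [397. 241.] 0.74 [369. 166.]
mat [302. 266.] 0.86 [537. -61.]
scanner [431. 268.] 0.89 [460. 262.]
scanner [449. 350.] 0.25 [725. 308.]
pen [313. 231.] 0.67 [380. -71.]
pen [400. 241.] 0.21 [366. 174.]
bottle [218. 319.] 0.92 [ 761. -198.]
beaker [449. 348.] 0.72 [718. 308.]
tip_box [366. 344.] 0.68 [751. 135.]
top 44.83805973477757 324.18072985837455 237.44977397346526 [ 306.45932298  -49.73839083 1573.87502426]
mouth [213. 25
[... 926 characters left out ...]
36.]
{'time': 1.7, 'joints': array([ 1.59260264e+00,  3.84692731e-01,  7.88557704e-03,  6.81625504e-06,
       -1.19398863e+00, -2.58621659e-01]), 'qvel': array([ 7.60396031e-04,  1.18901364e-03, -1.35104221e-03, -3.38040219e-05,
        1.70519251e-04, -4.23971845e-04]), 'joint_efforts': array([-2.69879138e-04, -3.92077875e+01,  1.88615906e+01,  4.19058993e+00,
       -2.73454898e-04, -8.53212274e-07]), 'eef_pos': array([146.58946708, 607.5420757 , 242.31182441]), 'tcp_rot': array([-1.94346519e+00,  2.46830177e+00, -5.31062221e-06]), 'wrist_force': array([ 0.29038927, -0.63239319,  0.43020523]), 'ft_torque': array([ 0.02342635, -0.03888826, -0.0711471 ]), 'gripper_width': 85.43356240761258}
```

```bash
python3 - <<'E'
import cv2
a=cv2.imread("pics/top0.png")[120:360,130:530]; cv2.imwrite("pics/top0c.png",cv2.resize(a,None,fx=2,fy=2,interpolation=cv2.INTER_CUBIC))
E
```

```text
(no output)
```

View pics/top0c.png

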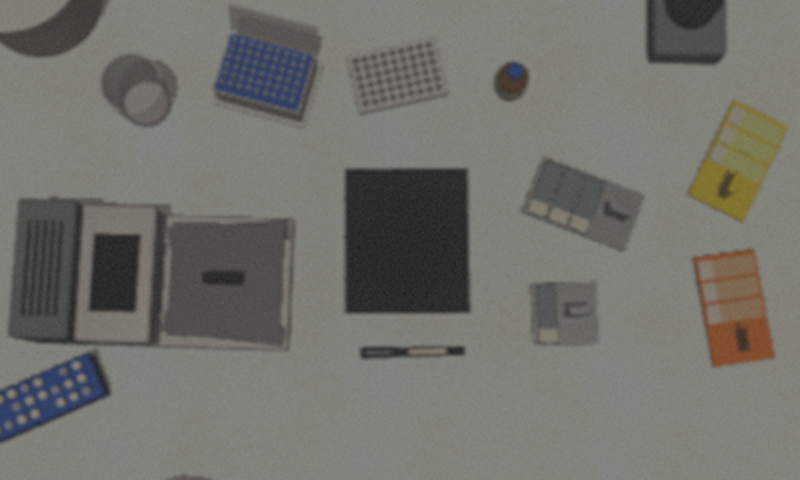

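View pics/scene0.png

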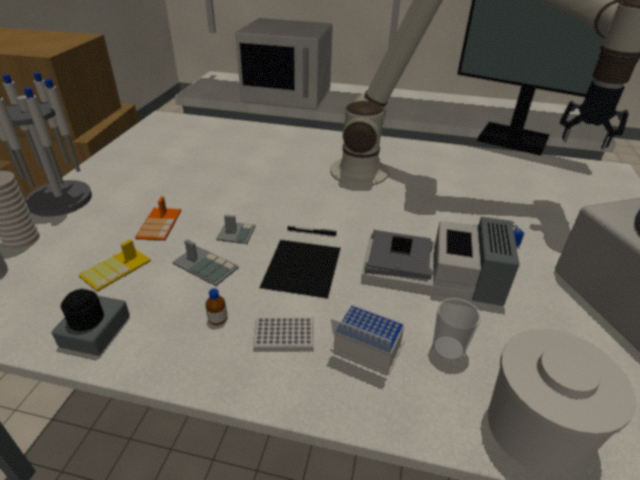

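Top crop: candidates shaped like the carrier are grey long (full-image px ~421,222), grey short (~413,277), yellow (~499,200) and orange (~497,273). The long bare-metal one with three slides at (421,222) fits. Its nose (slide end) points left, and its tab sits at the right. Scanner mouth is at ~(210,258), the cover fin at ~(242,258), and the mat at ~(333,240). Next I fit the known shapes to the masks in both cameras.

```bash
cat > fit.py <<'E'
from h import *
from scipy.optimize import minimize
M={"carrier":[(-75,75,-42,42,0,8),(-60,-30,-5,5,8,58)],"mat":[(-100,100,-85,85,0,3)],
"scanner":[(-170,70,-88,88,0,30),(0,95,-88,88,30,100),(70,170,-88,88,0,130),(-165,-6,-66,66,30,44),(-160,-12,-75,75,44,49),(-111,-61,-6,6,49,89)],
"cover":[(-74,74,-75,75,0,5),(-25,25,-6,6,5,45)]}
def render(n,boxes,p,z0,S=4):
    c,s=np.cos(p[2]),np.sin(p[2]); out=np.zeros((480*S,640*S),np.uint8)
    for b in boxes:
        P=[proj(n,(p[0]+c*x-s*y,p[1]+s*x+c*y,z0+z)) for x in b[:2] for y in b[2:4] for z in b[4:]]
        h=cv2.convexHull(((np.array(P)+.5)*S-.5).astype(np.float32)*16).round().astype(np.int32)
        cv2.fillConvexPoly(out,h,255,shift=4)
    return cv2.resize(out,(640,480),interpolation=cv2.INTER_AREA)/255.
def pick(n,names,p0):
    m=np.zeros((480,640),bool)
    for t in names:
        L=masks_of(n,t); q=proj(n,(p0[0],p0[1],30))
        L=[d for d in L if np.hypot(*(np.array(d["uv"])-q))<40]
        if L: m|=np.asarray(L[0]["region"],bool)
        else: print("no mask",n,t)
    return m
def fit(key,names,p0,z0=0,cams=("top","scene")):
    ms={n:pick(n,names,p0) for n in cams}; res={}
    for cs in [(n,) for n in cams]+[tuple(cams)]:
        def cost(p): return np.mean([1-np.minimum(r,ms[n]).sum()/np.maximum(r,ms[n]).sum() for n in cs for r in [render(n,M[key],p,z0)]])
        r=minimize(cost,p0,method="Nelder-Mead",options=dict(initial_simplex=np.array(p0)+np.vstack([[0,0,0],[12,0,0],[0,12,0],[0,0,.1]]),xatol=.1,fatol=1e-4,maxiter=120))
        print(key,cs,np.round(r.x,3),"1-IoU",round(r.fun,3)); res[cs]=r.x
    return res
E
python3 - <<'E'
from fit import *
for n in("scene","top"): snapshot(n)
fit("carrier",["carrier"],[592,-311,1.24])
fit("scanner",["scanner","cover"],[475,262,1.53])
fit("cover",["cover"],[474,175,1.53],44)
fit("mat",["mat"],[538,-58,0])
a=cv2.imread("pics/top0.png")[180:310,370:540]; cv2.imwrite("pics/cand.png",cv2.resize(a,None,fx=4,fy=4,interpolation=cv2.INTER_CUBIC))
E
```

```text
carrier ('top',) [ 596.823 -303.691    1.219] 1-IoU 0.034
carrier ('scene',) [ 598.085 -300.01     1.225] 1-IoU 0.036Traceback (most recent call last):
  File "<stdin>", line 3, in <module>
  File "fit.py", line 25, in fit
    r=minimize(cost,p0,method="Nelder-Mead",options=dict(initial_simplex=np.array(p0)+np.vstack([[0,0,0],[12,0,0],[0,12,0],[0,0,.1]]),xatol=.1,fatol=1e-4,maxiter=120))
    res = _minimize_neldermead(fun, x0, args, callback, bounds=bounds,
                               **options)
    fxcc = func(xcc)
    fx = function(np.copy(x), *(wrapper_args + args))
  File "fit.py", line 24, in cost
    def cost(p): return np.mean([1-np.minimum(r,ms[n]).sum()/np.maximum(r,ms[n]).sum() for n in cs for r in [render(n,M[key],p,z0)]])
                                                                                                             ~~~~~~^^^^^^^^^^^^^^^
  File "fit.py", line 9, in render
    P=[proj(n,(p[0]+c*x-s*y,p[1]+s*x+c*y,z0+z)) for x in b[:2] for y in b[2:4] for z in b[4:]]
       ~~~~^^^^^^^^^^^^^^^^^^^^^^^^^^^^^^^^^^^^
  File "h.py", line 4, in proj
    c=get_calibration(n); f=240/np.tan(np.radians(c["fov_y"])/2)
ValueError: time passes only in moves, steps and waits
```

```bash
python3 - <<'E'
s=open("h.py").read().replace("from cell import *\n","from cell import *\nimport cell\n_C={n:cell.get_calibration(n) for n in('scene','top')}\ndef get_calibration(n): return _C[n]\n")
open("h.py","w").write(s)
E
python3 - <<'E'
from fit import *
print(get_calibration("top").keys())
for n in("scene","top"): snapshot(n)
fit("carrier",["carrier"],[597,-303,1.22])
fit("scanner",["scanner","cover"],[475,262,1.53])
fit("cover",["cover"],[474,175,1.53],44)
fit("mat",["mat"],[538,-58,0])
a=cv2.imread("pics/top0.png")[180:310,370:540]; cv2.imwrite("pics/cand.png",cv2.resize(a,None,fx=4,fy=4,interpolation=cv2.INTER_CUBIC))
E
```

```text
dict_keys(['fov_y', 'cx', 'cy', 'R', 't'])
carrier ('top',) [ 596.455 -304.776    1.222] 1-IoU 0.03
carrier ('scene',) [ 598.038 -301.499    1.206] 1-IoU 0.037
carrier ('top', 'scene') [ 597.413 -303.027    1.216] 1-IoU 0.046
scanner ('top',) [471.68  259.319   1.572] 1-IoU 0.029
scanner ('scene',) [471.821 262.51    1.561] 1-IoU 0.054
scanner ('top', 'scene') [471.834 261.23    1.569] 1-IoU 0.043
cover ('top',) [472.241 173.846   1.584] 1-IoU 0.024
cover ('scene',) [472.719 176.706   1.571] 1-IoU 0.033
cover ('top', 'scene') [472.459 175.474   1.574] 1-IoU 0.036
mat ('top',) [ 5.39805e+02 -6.43480e+01  3.40000e-02] 1-IoU 0.025
mat ('scene',) [ 5.40434e+02 -6.12220e+01  3.60000e-02] 1-IoU 0.021
mat ('top', 'scene') [ 5.39612e+02 -6.20470e+01  3.00000e-02] 1-IoU 0.031
```

View pics/cand.png

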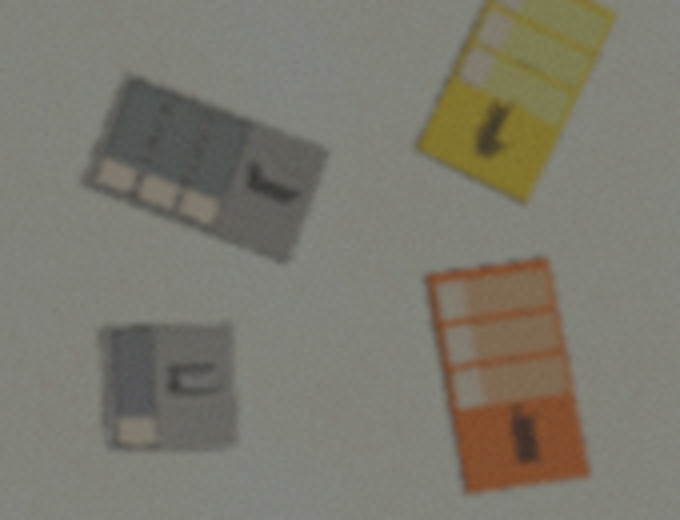

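The crop confirms it: the long bare-metal carrier with three slides is at crop (205,165), nose to the left and tab at (270,185). The short one is at (168,385) and the coloured ones are decoys. Both cameras agree to about 3 mm. Now the cover.

```bash
cat >> h.py <<'E'
from scipy.spatial.transform import Rotation as Ro
def down(a):  # tool x at world angle a, pointing down
    x=np.array([np.cos(a),np.sin(a),0]); z=np.array([0,0,-1.]); return Ro.from_matrix(np.column_stack([x,np.cross(z,x),z])).as_rotvec()
def best(pos,a):
    c=[(ik(pos,down(b)),b) for b in(a,a+np.pi)]; c=[(q,b) for q,b in c if q is not None]
    return min(c,key=lambda t:abs(t[0][5]))
def st(s=""):
    o=get_obs(); print(s,"t",round(o["time"],2),"pos",np.round(o["eef_pos"],1),"w",round(o["gripper_width"],1),"F",np.round(o["wrist_force"],1),"T",np.round(o["ft_torque"],2))
E
python3 - <<'E'
from h import *
cv=[472.3,175.3]
q,b=best([*cv,150],1.572+np.pi/2); print(b,np.round(q,2))
for p in([535,-62,150],[582,-345,150],[472,211,150]): print(np.round(ik(p,down(b)),2))
goto([*cv,150],down(b)); move_linear([*cv,69],v=120); grab(50); st("grip")
move_linear([*cv,74],v=30); st(); move_linear([*cv,150],v=100); st("up")
move_linear([539.7,-62,120],v=250,attitude=down(b)); snapshot("top"); cv2.imwrite("pics/t1.png",snapshot("scene"))
print([ (np.round(d["uv"]),round(d["confidence"],2)) for d in spot_in("scene","cover")[:2]]); st("over mat")
E
```

```text
3.1427963267948966 [ 0.68  0.27 -0.42 -0.   -0.88 -0.68]
[ 0.19  0.33 -0.33  0.   -0.91 -0.18]
[-0.3   0.54  0.02  0.   -1.05  0.3 ]
[ 0.73  0.29 -0.39 -0.   -0.89 -0.73]
grip t 5.97 pos [472.7 175.5  69.4] w 11.6 F [0.7 0.6 2.1] T [-0.05 -0.09 -0.03]
 t 6.29 pos [472.6 175.4  74.2] w 11.1 F [ 0.2 -0.2 -1.1] T [-0.03 -0.58 -0.03]
up t 7.2 pos [471.6 174.9 149.2] w 11.5 F [-0.3 -0.2 -1.9] T [ 0.02 -0.02 -0.07]
[(array([305., 236.]), 0.81)]
over mat t 8.49 pos [539.6 -60.9 120.3] w 11.1 F [ 0.3 -0.6 -1.3] T [ 0.01  0.   -0.02]
```

```bash
python3 - <<'E'
from h import *
move_linear([539.7,-62,40],v=100); print(move_linear([539.7,-62,26],v=25,until_force=6)); st("down")
let_go(); dwell(.3); move_linear([539.7,-62,110],v=150); st("released")
a=[582,-345,150]; q,b=best(a,1.216+np.pi/2); print(b,np.round(q,2)); goto(a,down(b))
from fit import *
for n in("scene","top"): cv2.imwrite(f"pics/{n}2.png",snapshot(n))
fit("cover",["cover"],[540,-62,1.57],3)
M["scanner"]=[M["scanner"][i] for i in (0,1,2)]
fit("scanner",["scanner"],[472,261,1.57])
t=cv2.imread("pics/top2.png")[195:325,130:300]; s=cv2.imread("pics/scene2.png")[190:310,220:540]
cv2.imwrite("pics/v2.png",np.vstack([cv2.resize(t,(510,390)),cv2.resize(s,(510,191))]))
E
```

```text
True
down t 9.93 pos [539.9 -62.   28.4] w 10.9 F [0.1 0.1 3. ] T [ 0.07 -0.01  0.03]
released t 11.63 pos [539.  -62.  109.3] w 85.6 F [ 0.6 -0.1  0.7] T [-0.   -0.03  0.03]
2.7867963267948967 [-0.3   0.54  0.02  0.   -1.05 -0.06]
cover ('top',) [537.847 -60.172   1.569] 1-IoU 0.165
cover ('scene',) [538.056 -59.543   1.557] 1-IoU 0.04
cover ('top', 'scene') [538.022 -59.701   1.56 ] 1-IoU 0.103
scanner ('top',) [472.01  259.91    1.575] 1-IoU 0.036
scanner ('scene',) [471.185 263.121   1.56 ] 1-IoU 0.036
scanner ('top', 'scene') [471.788 261.768   1.567] 1-IoU 0.04
```

View pics/v2.png

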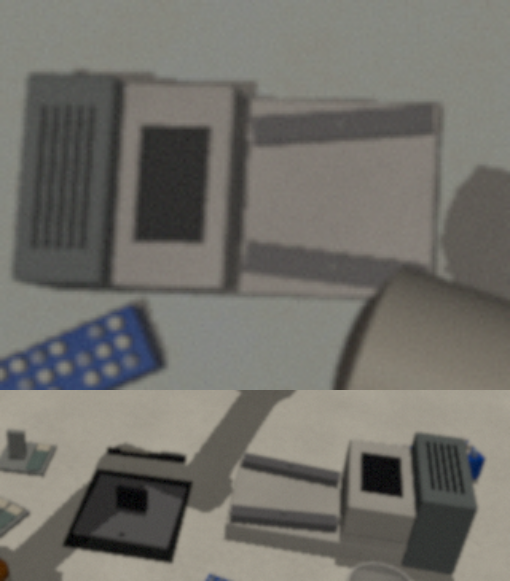

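The cover lies flat, handle up, on the mat (scene part, ~(133,505)), the bay is clear, and both rails are visible. Grasping the carrier tab.

```bash
python3 - <<'E'
from fit import *
o=np.array([597.4,-303.]); yw=1.216; tab=o-45*np.array([np.cos(yw),np.sin(yw)]); b=2.7868
move_linear([*tab,150],v=150,attitude=down(b)); move_linear([*tab,36],v=120); st(); grab(110); st("grip")
move_linear([*tab,42],v=30); st(); move_linear([*tab,150],v=120); st("up")
S=np.array([471.8,261.5]); sy=1.570; c,s=np.cos(sy),np.sin(sy)
p=S+(-112-45)*np.array([c,s]); b=sy+np.pi/2
move_linear([*p,150],v=200,attitude=down(b)); move_linear([*p,95],v=100); st("above bay")
for n in("scene","top"): cv2.imwrite(f"pics/{n}3.png",snapshot(n))
st()
r=fit("carrier",["carrier"],[S[0]-112*c,S[1]-112*s,sy],30+95-66)
t=cv2.imread("pics/top3.png")[195:325,130:340]; s=cv2.imread("pics/scene3.png")[150:310,300:540]
cv2.imwrite("pics/v3.png",np.vstack([cv2.resize(t,(420,260)),cv2.resize(s,(420,280))]))
E
```

```text
t 14.4 pos [ 582.5 -345.5   37. ] w 85.4 F [-0.3 -0.1  0.1] T [-0.03 -0.03  0.01]
grip t 15.08 pos [ 582.1 -345.3   36.4] w 8.6 F [ 0.5 -0.3  1.6] T [ 0.02 -0.03 -0.01]
 t 15.43 pos [ 581.5 -345.1   41.7] w 8.4 F [ 0.9 -0.6 -2.5] T [-0.07  0.03  0.  ]
up t 16.48 pos [ 581.1 -344.8  148.8] w 8.7 F [ 0.1  0.1 -3.1] T [-0.07 -0.01 -0.01]
above bay t 19.65 pos [472.2 104.6  95.3] w 8.5 F [-0.2  0.4 -1.3] T [-0.1  -0.05 -0.02]
 t 19.75 pos [472.3 104.8  95.8] w 8.4 F [ 0.9  0.5 -2.1] T [-0.06 -0.01 -0.06]
carrier ('top',) [467.285 140.049   1.598] 1-IoU 0.856
carrier ('scene',) [470.635 151.288   1.568] 1-IoU 0.177
carrier ('top', 'scene') [469.982 150.583   1.568] 1-IoU 0.522
```

View pics/v3.png

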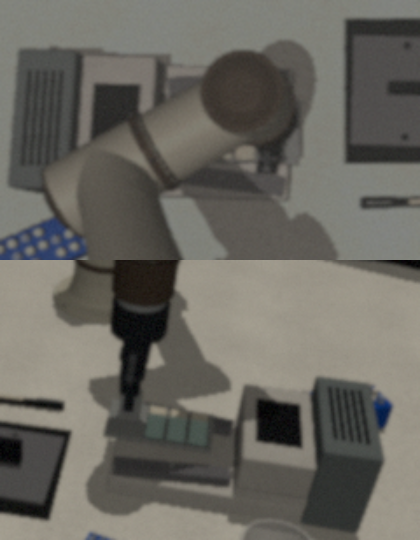

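The view shows the carrier level above the bay (scene part, ~(165,430)) and aligned: scene fit gives −111.5 mm along the slot, within 1 mm laterally, yaw error <0.01. Lowering, then sliding in.

```bash
python3 - <<'E'
from h import *
S=np.array([471.8,261.5]); sy=1.570; u=np.array([np.cos(sy),np.sin(sy)])
P=lambda x,z:[*(S+(x-45)*u),z]
move_linear(P(-112,72),v=80); print(move_linear(P(-112,64.5),v=15,until_force=5)); st("down")
z=get_obs()["eef_pos"][2]+.3; print(z)
for x in(-90,-70,-50,-30,-15):
    h=move_linear(P(x,z),v=60,until_force=15); st(f"x{x} {h}")
    if h: break
E
```

```text
True
down t 20.72 pos [471.9 104.6  66.3] w 8.4 F [-2.  -0.9  4.1] T [0.02 0.12 0.  ]
66.58498960436062
x-90 False t 21.24 pos [471.7 127.2  66.4] w 8.4 F [ 0.3  0.5 -1. ] T [ 0.2  -0.1   0.02]
x-70 False t 21.73 pos [471.9 147.2  66.5] w 8.7 F [ 1.1  1.2 -1.8] T [ 0.14 -0.43 -0.15]
x-50 False t 22.21 pos [471.9 167.3  66.6] w 8.8 F [ 0.8 -0.  -2.6] T [ 0.23 -0.53 -0.17]
x-30 False t 22.69 pos [471.9 187.3  66.6] w 9.0 F [ 1.7  1.  -2.4] T [ 0.27 -0.61 -0.16]
x-15 False t 23.09 pos [472.  202.   66.6] w 8.3 F [ 2.   1.7 -2.7] T [ 0.32 -0.82 -0.22]
```

```bash
python3 - <<'E'
from h import *
S=np.array([471.8,261.5]); sy=1.570; u=np.array([np.cos(sy),np.sin(sy)])
P=lambda x,z:[*(S+(x-45)*u),z]
z=66.5
h=move_linear(P(6,z),v=15,until_force=10); st(f"stop {h}")
let_go(); dwell(.3); st("open")
p=get_obs()["eef_pos"]; move_linear([p[0],p[1],170],v=120); goto([560,-60,260],down(np.pi)); st("away")
from fit import *
for n in("scene","top"): cv2.imwrite(f"pics/{n}4.png",snapshot(n))
for n in("top","scene"):
    print(n,[np.round(back(n,d["uv"],74),1) for d in landmark_of(n,"carrier_tab") if d["confidence"]>.3])
t=cv2.imread("pics/top4.png")[195:325,130:300]; s=cv2.imread("pics/scene4.png")[190:310,220:540]
cv2.imwrite("pics/v4.png",np.vstack([cv2.resize(t,(510,390)),cv2.resize(s,(510,191))]))
E
```

```text
stop True t 23.91 pos [472.1 210.8  66.6] w 8.2 F [ 2.  -2.4  0.3] T [-0.47 -0.64 -0.09]
open t 24.93 pos [472.5 211.4  66.3] w 85.4 F [-0.5  0.6  0.4] T [0.01 0.02 0.03]
away t 27.1 pos [559.7 -59.3 259.2] w 85.5 F [ 0.4 -0.3 -0.8] T [-0.03 -0.04 -0.  ]
top [array([ 412., -505.,   74.]), array([472. , 209.4,  74. ]), array([ 614.1, -492.9,   74. ])]
scene [array([ 647.7, -472.8,   74. ]), array([469., 214.,  74.]), array([ 464.4, -484.3,   74. ]), array([787.8, 291.3,  74. ])]
```

View pics/v4.png

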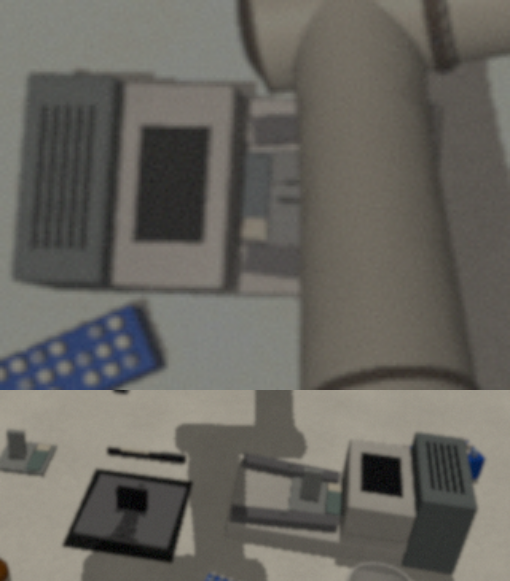

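The carrier sits in the slot mouth: tab at ~(285,190) in the top part, nose under the head, cover still on the mat. One last check with the arm clear of the overhead view, overlaying the expected home outline.

```bash
python3 - <<'E'
from fit import *
goto([560,-330,260],down(2.8))
out=[]
for n,S in(("top",(472,259.7)),("scene",(471.4,262.8))):
    im=snapshot(n)
    for d in landmark_of(n,"carrier_tab"):
        w=back(n,d["uv"],74)
        if abs(w[1]-211)<25: print(n,"tab in scanner frame x,y:",np.round([w[1]-S[1],S[0]-w[0]],1))
    f=3 if n=="top" else 4
    big=cv2.resize(im,None,fx=f,fy=f,interpolation=cv2.INTER_CUBIC)
    for z in(38,):
        P=np.array([proj(n,(S[0]-y,S[1]-5+x,z)) for x,y in((-75,-42),(-75,42),(5,42),(5,-42))])
        cv2.polylines(big,[((P+.5)*f-.5).round().astype(int)],True,(0,255,0),1)
    q=(proj(n,(472,200,40))*f).astype(int); out.append(cv2.convertScaleAbs(big[q[1]-150:q[1]+150,q[0]-200:q[0]+200],alpha=1.5))
    fit("cover",["cover"],[540,-62,1.57],3,cams=(n,))
cv2.imwrite("pics/v5.png",np.hstack(out)); st()
E
```

```text
top tab in scanner frame x,y: [-62.1   2. ]
cover ('top',) [537.714 -60.646   1.584] 1-IoU 0.206
cover ('top',) [537.714 -60.646   1.584] 1-IoU 0.206
scene tab in scanner frame x,y: [-49.1   3.6]
cover ('scene',) [538.97  -59.801   1.566] 1-IoU 0.029
cover ('scene',) [538.97  -59.801   1.566] 1-IoU 0.029
 t 28.65 pos [ 560.4 -328.9  260.3] w 85.1 F [-0.1 -0.5 -0.9] T [ 0.03 -0.01 -0.04]
```

View pics/v5.png

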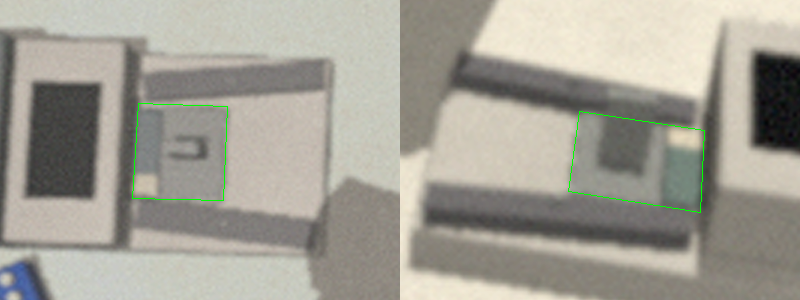

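The home outline (green) matches the carrier's tail and side edges within about 1 mm in both views: top at (227,150), scene at (575,150). Force contact also came where the stop was predicted. Handing in.

```bash
python3 -c "
from cell import *
sign_off()"
```

```text
the job is handed in; nothing more can be done
```

I handed the job in at about 29 s of robot time. The dust cover is on the mat and the long carrier is in the scanner, home against the stop as far as my checks show.

- **Cover:** I lifted it straight off its pins and laid it on the mat, handle up. The scene camera puts its centre within about 3 mm of the mat's centre. The top camera's fit agreed on position, but matched the cover's outline poorly.
- **Carrier:** I gripped the tab at 110 N, set it down level in the bay, and slid it in until the force changed by 10 N. It stopped within 1 mm of the predicted home position. The expected home outline then matched its tail and sides to about 1 mm in both views.
- **Arm:** it was clear of everything when I handed in.
- **Disagreements:**
  - The last top-camera reading of the tab was 12 mm too far out. The scene reading (49 mm outside the mouth against an expected 50), the earlier top reading and the outlines all contradict it, so I treated it as a network error.
  - The final tab readings showed 2.0 mm (top) and 3.6 mm (scene) of sideways offset. The slot leaves about 2 mm of play either way, and the outlines showed no such offset.
- **Not checked:** I did not push a second time against the stop, and I did not measure the bystanders afterwards. There was no sign of contact with them.

I viewed seven pictures.

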